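Draw down the gasketed cover of a suction filter box

ROBOT

A 6-joint arm with a two-finger parallel gripper is mounted at the origin on the work surface. World frame = base frame: x ahead of the robot, y to its left, z up, the work surface at z = 0. Lengths are in mm, angles in rad, forces in N, time in s.
With the tool pointing down it reaches from about 250 to 725 mm from the base axis. Payload 9.7 kg.
Tool frame: the origin (TCP) lies at the centre of the arm's flange, where the gripper is bolted on; the fingertips stand 173 mm ahead of it and the grasp point (between the pads) lies 155 mm ahead of it (r.nose_length is the distance from the TCP to the fingertips, in mm); z points along the fingers, y is the direction in which the jaws open and shut (so a half turn about z gives the same grasp; the last joint's range is limited). The gripper opens to 85 mm and grips with 20 to 120 N. Pads are 22 mm wide; open, the fingers measure 114 mm over their backs; the gripper's body (76 mm by 85 mm) begins 54 mm behind the grasp point. The pads swing forward as they close: fully open they stand 13 mm farther back than shut.
Start: joints at [-1.323, 0.087, 0.176, 1.66, 0, 1.571], TCP at [134.897, -533.198, 404.684] pointing down, gripper open.
Joint ranges: [-3.13, 3.13], [-0.85, 1.81], [-1.15, 1.24], [-2.2, 2.28], [-1.44, 1.52], [-3.14, 3.14]. Speed limits (rad/s): [2.22, 2.22, 2.57, 3.14, 3.14, 3.14].

INTERFACE

Orientations are given as a rotation vector (axis times angle).
In Python, from cell import r gives the robot as it stands.
- The arm moves only by the shell command python3 -m inch 'ROWS' [OPENING] [FORCE]. ROWS is JSON, one flat list of numbers, 4 for each row, row after row: the shift along the world's x, y, z in m, then the turn about the world's z in rad. A call has 1 to 8 rows; each row is the pose to reach, as a shift and turn from the pose commanded when the call began; what a row does not reach only later rows make up. A row lasts 1/12 s, in which the tool goes at most 41.7 mm and 7.16 degrees, less where a joint would pass 70% of its speed; a pose out of reach is approached as far as the arm can. A call with a gripper value outside its range is refused whole. OPENING is the closure, from -1 (fully open) to 1 (shut), set as the call begins (- or left out, the last holds). The fingers move at their own pace and stop on an object; FORCE is the grip in N (left out, the last holds). Time passes only in rows, so rows that repeat a pose let the fingers close. It gives the time, the measured TCP pose, the force and the opening at its end, in the units of the state.
- r.read_state(): the state, without advancing time (a new reading comes with each control period).
- r.camera(name): name is "side" or "top"; returns the picture (420x560x3 uint8, blue, green, red); there is no depth.
- r.calibration(name): a dict with "K" (3x3 intrinsics, pixels), "xyz" and "orientation" of the camera in the world. Camera axes: x right, y down, z forward; pixel columns grow to the right and rows downward; lengths in mm; the calibration is good to about 2 mm. A picture is of the moment at which its call begins. calibration takes no time and is no camera call.
- r.finish_job(): hands the job in, once; it reports no verdict.
The state is a dict: "clock": time; "joints": joint angles; "qd": joint speeds; "joint_efforts": joint torques, N m; "tool_pos": TCP position; "eef_rot": TCP orientation; "ft_force": force on the tool from outside, world axes, zero at the start; "moment": the same for the moment, N m; "gripper_width": finger opening in mm.
Only numpy, scipy, OpenCV 4.12 (cv2) and the standard library are available. Lean on these libraries where they do the work, as an engineer would, in place of code of your own. Each camera call takes 0.05 s, during which the arm holds its last target.

TASK

Close up the vacuum filter box so that its gasket seals: tighten the four wing screws of the cover clockwise evenly, in two rounds, each round in cross order (a screw, then the one diagonally opposite, then the other diagonal). In the first round bring every screw to about half tight, in the second turn each one fully home, wings along the cover's diagonals. Do not bump the gauge on the cover, and leave everything else on the table where it is.

Things in the scene. Friction and masses are not known exactly. Their poses are not given: they have to be found in the camera images.
- filter_box: grey box fixed to the table; square aluminium cover 220 x 220 mm on a black gasket, cover top 90 mm above the table; base plate 250 x 250 mm; a round port sticks out on +x to 154 mm from the centre. Origin: centre of the underside; x, y along the cover's sides, z up. A wing screw at each corner, axis at x and y of +-72 mm; 1 and 3 are diagonal, so are 2 and 4. Black lines by each show its tight position.
- screw1 (a joint): turn of wing screw 1 (box corner -x, +y), rad: 0 = slack, wings 80 degrees short of the cover's diagonal; grows clockwise seen from above; 0.7 = half tight; 1.4 = fully tight at a firm stop, wings along the diagonal, pointing at the gauge. Turns about a fixed vertical axis without rising or sinking, drag about 0.12 N m, stays where it is left.
- wing1 (a point): point on the axis of wing screw 1, mid-wing, 28 mm above the cover (118 mm above the table); x along the wings, y across them, z up; turns with the screw. Dark steel wings 70 mm long, 11 mm thick with flat upright sides, from 14 to 44 mm above the cover; below them a round collar, 26 mm across at its foot.
- screw2 (a joint): turn of wing screw 2 (box corner -x, -y), rad: 0 = slack, wings 80 degrees short of the cover's diagonal; grows clockwise seen from above; 0.7 = half tight; 1.4 = fully tight at a firm stop, wings along the diagonal, pointing at the gauge. Turns about a fixed vertical axis without rising or sinking, drag about 0.12 N m, stays where it is left.
- wing2 (a point): point on the axis of wing screw 2, mid-wing, 28 mm above the cover (118 mm above the table); x along the wings, y across them, z up; turns with the screw. Dark steel wings 70 mm long, 11 mm thick with flat upright sides, from 14 to 44 mm above the cover; below them a round collar, 26 mm across at its foot.
- screw3 (a joint): turn of wing screw 3 (box corner +x, -y), rad: 0 = slack, wings 80 degrees short of the cover's diagonal; grows clockwise seen from above; 0.7 = half tight; 1.4 = fully tight at a firm stop, wings along the diagonal, pointing at the gauge. Turns about a fixed vertical axis without rising or sinking, drag about 0.12 N m, stays where it is left.
- wing3 (a point): point on the axis of wing screw 3, mid-wing, 28 mm above the cover (118 mm above the table); x along the wings, y across them, z up; turns with the screw. Dark steel wings 70 mm long, 11 mm thick with flat upright sides, from 14 to 44 mm above the cover; below them a round collar, 26 mm across at its foot.
- screw4 (a joint): turn of wing screw 4 (box corner +x, +y), rad: 0 = slack, wings 80 degrees short of the cover's diagonal; grows clockwise seen from above; 0.7 = half tight; 1.4 = fully tight at a firm stop, wings along the diagonal, pointing at the gauge. Turns about a fixed vertical axis without rising or sinking, drag about 0.12 N m, stays where it is left.
- wing4 (a point): point on the axis of wing screw 4, mid-wing, 28 mm above the cover (118 mm above the table); x along the wings, y across them, z up; turns with the screw. Dark steel wings 70 mm long, 11 mm thick with flat upright sides, from 14 to 44 mm above the cover; below them a round collar, 26 mm across at its foot.
- gauge: upright round vacuum gauge on the middle of the cover, 40 mm across, its dial on top 60 mm above the cover (150 mm above the table), brass stem below. Fixed to the cover, delicate. Origin: on the cover, at the gauge's axis; z up.
- actuator: spare pneumatic cylinder lying flat, square aluminium body 34 mm wide with black end caps and a rod, about 150 mm long, 36 mm high; origin under the middle of the body. Not needed for the job.
- contactor: white block relay 50 x 75 mm, 60 mm high with a grey top; origin under its centre. Not needed for the job.
- screwdriver: screwdriver lying flat, 170 mm long, about 30 mm high; origin under its middle. Not needed for the job.
- tape_roll: black ring of tape lying flat, 90 mm across, 22 mm high; origin under its centre. Not needed for the job.
- glue_bottle: white jar, 84 mm across, 165 mm tall, standing; origin under its centre. Not needed for the job.
- wrench: flat steel wrench lying on the table, 160 mm long; origin under its middle. Not needed for the job.
- valve: small valve block, 40 x 90 mm, 63 mm high, black coil on top; origin under its centre. Not needed for the job.

How it is judged (in metres and radians):
On the way, in this order (a step that is already met when the one before it is completed fails the run):
1. first round: all four screws about half tight (each between 0.45 and 1.05) (value of joint screw1 between 0.45 and 1.05 rad and value of joint screw2 between 0.45 and 1.05 rad and value of joint screw3 between 0.45 and 1.05 rad and value of joint screw4 between 0.45 and 1.05 rad), for 0.1 s.
2. second round: all four screws fully tight (above 1.3) (value of joint each of screw1, screw2, screw3, screw4 above 1.3 rad), for 0.2 s.
At the end, for the whole second after the job is handed in: All four wing screws are fully tight (joint above 1.3 rad of 1.4, that is within about 6 degrees of the stop), and the things not needed for the job lie where they were at the start (within 20 mm; the screwdriver within 30 mm) (all of step 2 and distance of each of actuator, contactor, tape_roll, glue_bottle, wrench, valve from where it was at the start of the episode below 0.02 m and distance of screwdriver from where it was at the start of the episode below 0.03 m); the robot touches nothing.
It fails at once if a screw was pulled near to tight (above 1.05) while another was still slack (below 0.45) ((value of joint screw1 above 1.05 rad and value of joint screw2 below 0.45 rad) or (value of joint screw1 above 1.05 rad and value of joint screw3 below 0.45 rad) or (value of joint screw1 above 1.05 rad and value of joint screw4 below 0.45 rad) or (value of joint screw2 above 1.05 rad and value of joint screw1 below 0.45 rad) or (value of joint screw2 above 1.05 rad and value of joint screw3 below 0.45 rad) or (value of joint screw2 above 1.05 rad and value of joint screw4 below 0.45 rad) or (value of joint screw3 above 1.05 rad and value of joint screw1 below 0.45 rad) or (value of joint screw3 above 1.05 rad and value of joint screw2 below 0.45 rad) or (value of joint screw3 above 1.05 rad and value of joint screw4 below 0.45 rad) or (value of joint screw4 above 1.05 rad and value of joint screw1 below 0.45 rad) or (value of joint screw4 above 1.05 rad and value of joint screw2 below 0.45 rad) or (value of joint screw4 above 1.05 rad and value of joint screw3 below 0.45 rad)).
It fails at once if first round not in cross order: two neighbouring screws past 0.45 with both others still below it ((value of joint each of screw1, screw2 above 0.45 rad and value of joint each of screw3, screw4 below 0.45 rad) or (value of joint each of screw2, screw3 above 0.45 rad and value of joint each of screw1, screw4 below 0.45 rad) or (value of joint each of screw3, screw4 above 0.45 rad and value of joint each of screw1, screw2 below 0.45 rad) or (value of joint each of screw4, screw1 above 0.45 rad and value of joint each of screw2, screw3 below 0.45 rad)).
It fails at once if second round not in cross order: two neighbouring screws past 1.25 with both others still below it ((value of joint each of screw1, screw2 above 1.25 rad and value of joint each of screw3, screw4 below 1.25 rad) or (value of joint each of screw2, screw3 above 1.25 rad and value of joint each of screw1, screw4 below 1.25 rad) or (value of joint each of screw3, screw4 above 1.25 rad and value of joint each of screw1, screw2 below 1.25 rad) or (value of joint each of screw4, screw1 above 1.25 rad and value of joint each of screw2, screw3 below 1.25 rad)).
It fails at once if the gauge was bumped (over 3 N) (contact force between any of the arm, the fingers and gauge above 3 N).
It fails at once if a thing not needed for the job was moved more than 20 mm (the screwdriver, which may roll, 30 mm) (distance of any of actuator, contactor, tape_roll, glue_bottle, wrench, valve from where it was at the start of the episode above 0.02 m or distance of screwdriver from where it was at the start of the episode above 0.03 m).
It also fails if it takes over 72 s, if anything falls off the work surface, if the arm or the gripper's body presses on something with over 40 N, if the wrist force passes 120 N, or if a joint passes its speed limit or range.

## Working session

There is one attempt and no reset: what is moved stays moved. The work goes in short steps, Python scripts to look and compute and a shell command to move; the robot and the scene stay as the last step left them, time stands still between calls to the robot, and variables do not carry over. Pictures are saved under pics/ and viewed, and the job is handed in when it is done.

```bash
ls; mkdir -p pics; python3 - <<'E'
from cell import r
import cv2
for n in ("top","side"):
    cv2.imwrite(f"pics/{n}0.png",r.camera(n)); print(n,r.calibration(n))
print(r.read_state(), r.nose_length)
E
```

```text
pics
top {'K': array([[491.52355191,   0.        , 280.83072453],
       [  0.        , 491.52355191, 211.76566381],
       [  0.        ,   0.        ,   1.        ]]), 'xyz': array([ 433.5905429 ,   -5.35836296, 1446.80423688]), 'orientation': array([-2.16330975,  2.169578  , -0.08946549])}
side {'K': array([[457.07201742,   0.        , 281.72659161],
       [  0.        , 457.07201742, 210.40364653],
       [  0.        ,   0.        ,   1.        ]]), 'xyz': array([-254.72759617,  764.64050745, 1082.95338379]), 'orientation': array([-1.06084658,  2.37651603, -1.08148225])}
{'clock': 0.1, 'joints': array([-1.32302016e+00,  8.74251913e-02,  1.75223881e-01,  1.65982455e+00,
       -6.42565864e-06,  1.57078417e+00]), 'qd': array([7.18420057e-05, 3.20230880e-05, 2.95156261e-03, 2.44183846e-03,
       1.02998957e-03, 5.37978361e-04]), 'joint_efforts': array([-3.07758819e-04, -5.21561408e+01,  4.65654123e+01,  1.61653594e-02,
       -1.17168440e-05, -2.70151581e-06]), 'tool_pos': array([ 134.88658214, -533.20535382,  404.04817961]), 'eef_rot': array([-3.11630215e+00, -3.88079321e-01,  2.48566895e-04]), 'ft_force': array([ 1.09917098, -0.40998764, -0.8054298 ]), 'moment': array([-0.00626911,  0.00961082, -0.01203687]), 'gripper_width': 85.35280391085257} 173.4
```

View pics/top0.png

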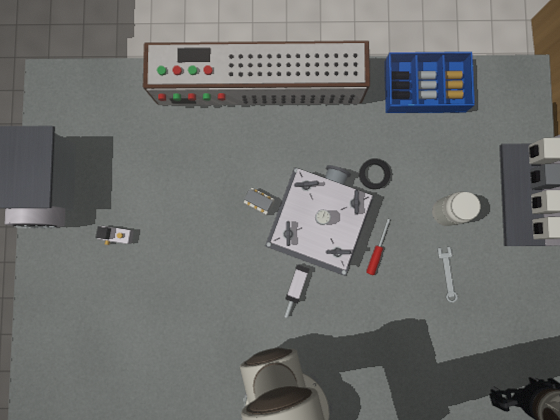

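View pics/side0.png

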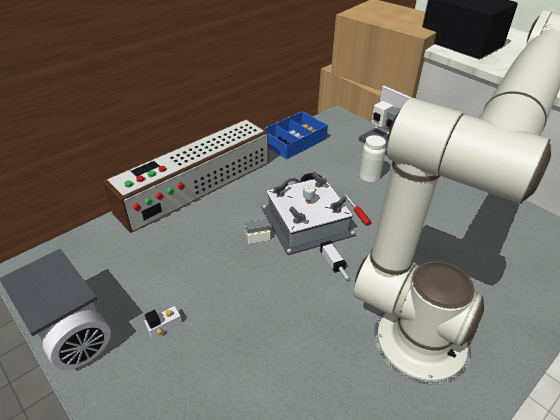

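The top view shows the box centred near px (323,218). Its screws are at (309,185), (358,203), (290,233) and (338,252), the port is up and to the right at (340,172), and the gauge is at (323,216). I'll zoom in to measure.

```bash
python3 - <<'E'
import cv2
a=cv2.imread("pics/top0.png")[155:285,250:400]
cv2.imwrite("pics/top0z.png",cv2.resize(a,None,fx=4.5,fy=4.5,interpolation=cv2.INTER_CUBIC))
a=cv2.imread("pics/side0.png")[165:265,235:375]
cv2.imwrite("pics/side0z.png",cv2.resize(a,None,fx=5,fy=5,interpolation=cv2.INTER_CUBIC))
E
```

```text
(no output)
```

View pics/top0z.png

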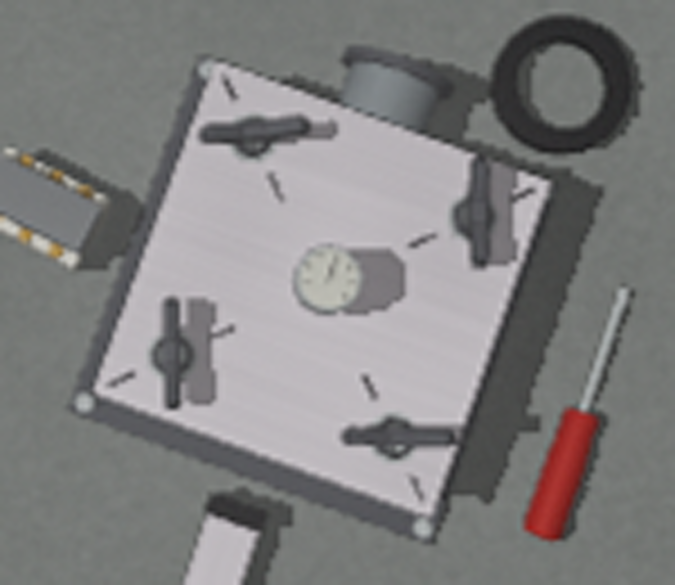

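View pics/side0z.png

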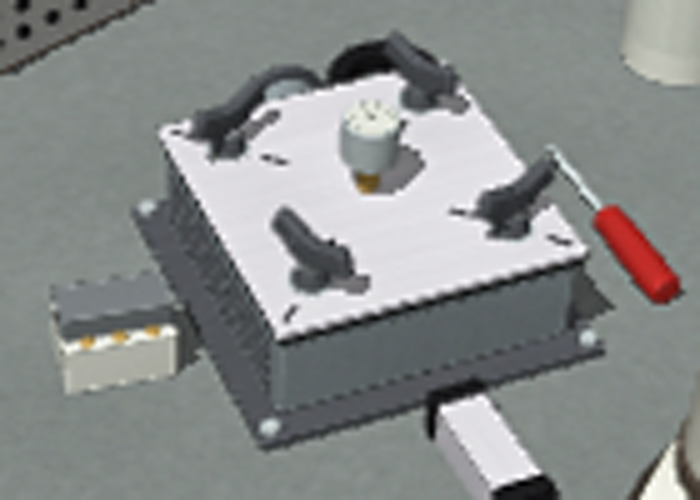

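```bash
cat > h.py <<'E'
import numpy as np, cv2
from scipy.spatial.transform import Rotation as R
from cell import r
def ray(n,uv):
    c=r.calibration(n); d=np.linalg.inv(c["K"])@np.array([uv[0],uv[1],1.]); 
    return np.array(c["xyz"]),R.from_rotvec(c["orientation"]).as_matrix()@d
def plane(n,uv,z):
    o,d=ray(n,uv); return o+d*(z-o[2])/d[2]
def tri(uv1,uv2):
    o1,d1=ray("top",uv1);o2,d2=ray("side",uv2); d1/=np.linalg.norm(d1); d2/=np.linalg.norm(d2)
    t=np.linalg.lstsq(np.c_[d1,-d2],o2-o1,rcond=None)[0]; p,q=o1+t[0]*d1,o2+t[1]*d2
    return (p+q)/2,np.linalg.norm(p-q)
def proj(n,p):
    c=r.calibration(n); q=c["K"]@(R.from_rotvec(c["orientation"]).as_matrix().T@(np.array(p,float)-c["xyz"])); return q[:2]/q[2]
def wings(img,scr):
    g=cv2.cvtColor(img,cv2.COLOR_BGR2GRAY); g=cv2.resize(g,None,fx=4,fy=4,interpolation=cv2.INTER_CUBIC)
    out=[]
    for s in scr:
        u,v=[int(4*t) for t in s]; k=76; cr=g[v-k:v+k,u-k:u+k]
        m=(cr<95).astype(np.uint8); nl,lab,st,ce=cv2.connectedComponentsWithStats(m)
        i=1+np.argmin([np.hypot(*(c-k)) -0.02*s_[4] for c,s_ in zip(ce[1:],st[1:])])
        cnt=cv2.findContours((lab==i).astype(np.uint8),cv2.RETR_EXTERNAL,cv2.CHAIN_APPROX_NONE)[0][0]
        out.append((cnt[:,0,:]+[u-k+.5,v-k+.5])/4-.5)
    return out
E
python3 - <<'E'
from h import *
img=cv2.imread("pics/top0.png"); side=cv2.imread("pics/side0.png")
def z(u,v,o=(250,155),s=4.5): return ((u+.5)/s-.5+o[0],(v+.5)/s-.5+o[1])
scr=[(290,233),(338,252),(358,203),(309,185)]
for i,c in enumerate(wings(img,scr)):
    W=np.array([plane("top",p,134)[:2] for p in c])
    rc=cv2.minAreaRect(W.astype(np.float32)); print(i+1,"rect",np.round(rc[0],1),np.round(rc[1],1),round(rc[2],1))
    mu=cv2.fitLine(W.astype(np.float32),cv2.DIST_HUBER,0,.01,.01).ravel(); print("  ang",np.degrees(np.arctan2(mu[1],mu[0])))
# cover corners top zoom
cor=[z(98,398),z(435,515),z(552,183),z(207,62)]
C=[plane("top",p,90)[:2] for p in cor]; print(np.round(C,1),np.mean(C,0))
# lines (near screw1: inner,outer ...)
L={1:[(222,332),(121,379)],2:[(370,386),(417,488)],3:[(422,240),(525,195)],4:[(276,187),(230,88)]}
for k,(a,b) in L.items():
    a,b=[plane("top",z(*p),90)[:2] for p in (a,b)]; print(k,np.round((a+b)/2,1),np.degrees(np.arctan2(*(a-b)[::-1])))
# heights: gauge dial centre both views, cover near corner
for nm,t,s in (("gauge",(328,276),(370,113)),("coverL",(98,398),(280,338)),("coverN",(435,515),(588,260)),("wing1far",(172,300),(283,212)),("wing2out",(453,437),(549,155))):
    print(nm,tri(z(*t),z(*s,(235,165),5)))
E
```

```text
1 rect [501.4  -8.5] [23.8 62.9] 75.8
  ang 0.9599011
2 rect [ 436.  -159.3] [68.3 86.5] 18.2
  ang 83.43611
3 rect [ 583.5 -198.9] [ 92.  101.5] 88.8
  ang 33.40451
4 rect [631.4 -58.6] [22.6 65.7] 9.9
  ang -86.11075
[[ 476.8   38.1]
 [ 405.2 -167. ]
 [ 608.5 -242. ]
 [ 685.1  -29.7]] [ 543.87385211 -100.14099318]
1 [502.7  -7. ] -65.21139933322748
2 [ 452.6 -142.3] 24.13090017782126
3 [ 587.2 -193.4] 113.4381367937283
4 [637.6 -57.9] -155.68224359634124
gauge (array([546.241799  , -98.8784386 , 150.82077589]), np.float64(0.44791782840520844))
coverL (array([478.65819889,  39.86694568,  83.6015252 ]), np.float64(4.498417016608614))
coverN (array([ 405.55693013, -168.14782984,   74.98340715]), np.float64(1.8196434457805974))
wing1far (array([533.4310272 ,  -8.04212841, 125.54718149]), np.float64(1.9768927543824282))
wing2out (array([ 452.38176822, -172.66052652,  133.1550629 ]), np.float64(1.3908727388600404))
```

```bash
python3 - <<'E'
from h import *
img=cv2.imread("pics/top0.png")
hsv=cv2.resize(img,None,fx=4,fy=4,interpolation=cv2.INTER_CUBIC)
g=cv2.cvtColor(hsv,cv2.COLOR_BGR2GRAY)
c0=np.array([545,-100.]); 
for yaw in (-20.5,):
  a=np.radians(yaw); M=np.array([[np.cos(a),-np.sin(a)],[np.sin(a),np.cos(a)]])
  S=[c0+M@np.array(p)*72 for p in ((-1,1),(-1,-1),(1,-1),(1,1))]
diag=[-45+yaw,45+yaw,135+yaw,-135+yaw]
vis=img.copy()
for i,s in enumerate(S):
    u=proj("top",[*s,118]); 
    m=np.zeros_like(g); cv2.circle(m,tuple(int(x) for x in u*4+1.5),52,255,-1)
    # keep only over the cover
    poly=np.array([proj("top",[*(c0+M@np.array(p)*106.),90])*4+1.5 for p in ((-1,1),(-1,-1),(1,-1),(1,1))]).astype(np.int32)
    mc=np.zeros_like(g); cv2.fillPoly(mc,[poly],255)
    for th in (75,90):
        b=((g<th)&(m>0)&(mc>0)).astype(np.uint8); nl,lab,st,ce=cv2.connectedComponentsWithStats(b); k=1+np.argmax(st[1:,4])
        vv,uu=np.nonzero(lab==k); W=np.array([plane("top",((x-1.5)/4,(y-1.5)/4),128)[:2] for x,y in zip(uu,vv)])
        ev,E=np.linalg.eigh(np.cov(W.T)); d=E[:,1]; ang=np.degrees(np.arctan2(d[1],d[0]))
        short=(ang-diag[i])%180
        p=(W-W.mean(0))@d
        print(i+1,th,"axis",np.round(s,1),"blob",np.round(W.mean(0),1),"len",round(np.ptp(p),1),"ang",round(ang,1),"short",round(short,1),"val",round(1.4-np.radians(short),2))
E
```

```text
1 75 axis [502.8  -7.3] blob [492.6 -11.7] len 46.3 ang 172.0 short 57.5 val 0.4Traceback (most recent call last):
  File "<stdin>", line 19, in <module>
  File "h.py", line 8, in plane
    o,d=ray(n,uv); return o+d*(z-o[2])/d[2]
        ~~~^^^^^^
  File "h.py", line 5, in ray
    c=r.calibration(n); d=np.linalg.inv(c["K"])@np.array([uv[0],uv[1],1.]);
ValueError: time passes only in moves, steps and waits
```

```bash
python3 - <<'E'
s=open('h.py').read()
s=s.replace("def ray(","_c={}\ndef cal(n):\n    if n not in _c: _c[n]=r.calibration(n)\n    return _c[n]\ndef ray(",1).replace("c=r.calibration(n);","c=cal(n);")
open('h.py','w').write(s)
E
cat > w.py <<'E'
from h import *
import sys
def measure(img,c0=np.array([545,-100.]),yaw=-20.5,ths=(75,85,95),pts=None):
  g=cv2.cvtColor(cv2.resize(img,None,fx=4,fy=4,interpolation=cv2.INTER_CUBIC),cv2.COLOR_BGR2GRAY)
  a=np.radians(yaw); M=np.array([[np.cos(a),-np.sin(a)],[np.sin(a),np.cos(a)]])
  S=[c0+M@np.array(p)*72 for p in ((-1,1),(-1,-1),(1,-1),(1,1))]
  diag=[-45+yaw,45+yaw,135+yaw,-135+yaw]
  poly=np.array([proj("top",[*(c0+M@np.array(p)*106.),90])*4+1.5 for p in ((-1,1),(-1,-1),(1,-1),(1,1))]).astype(np.int32)
  mc=np.zeros_like(g); cv2.fillPoly(mc,[poly],255)
  for i,s in enumerate(S):
    u=proj("top",[*s,118]); 
    m=np.zeros_like(g); cv2.circle(m,tuple(int(x) for x in u*4+1.5),58,255,-1)
    for th in ths:
        b=((g<th)&(m>0)&(mc>0)).astype(np.uint8); nl,lab,st,ce=cv2.connectedComponentsWithStats(b); k=1+np.argmax(st[1:,4])
        vv,uu=np.nonzero(lab==k); W=np.array([plane("top",((x-1.5)/4,(y-1.5)/4),128)[:2] for x,y in zip(uu,vv)])
        ev,E=np.linalg.eigh(np.cov(W.T)); d=E[:,1]; ang=np.degrees(np.arctan2(d[1],d[0]))
        short=(ang-diag[i]+45)%180-45
        p=(W-W.mean(0))@d; mid=W.mean(0)+d*(p.max()+p.min())/2
        print(i+1,th,"axis",np.round(s,1),"mid",np.round(mid,1),"len",round(np.ptp(p),1),"ang",round(ang,1),"short",round(short,1),"val",round(1.4-np.radians(short),2))
if __name__=="__main__": measure(cv2.imread(sys.argv[1]))
E
python3 w.py pics/top0.png
```

```text
1 75 axis [502.8  -7.3] mid [492.6 -11.7] len 46.3 ang 172.0 short 57.5 val 0.4
1 85 axis [502.8  -7.3] mid [501.8 -10.1] len 63.8 ang 179.9 short 65.4 val 0.26
1 95 axis [502.8  -7.3] mid [502.2  -8.6] len 64.5 ang -179.8 short 65.7 val 0.25
2 75 axis [ 452.3 -142.2] mid [ 457.5 -131.2] len 16.1 ang 118.8 short 94.3 val -0.25
2 85 axis [ 452.3 -142.2] mid [ 452.5 -141.7] len 64.7 ang 90.5 short 66.0 val 0.25
2 95 axis [ 452.3 -142.2] mid [ 452.4 -141.7] len 64.7 ang 90.2 short 65.7 val 0.25
3 75 axis [ 587.2 -192.7] mid [ 585.1 -196.7] len 24.4 ang -179.0 short 66.5 val 0.24
3 85 axis [ 587.2 -192.7] mid [ 585.9 -191. ] len 63.7 ang 178.4 short 63.9 val 0.29
3 95 axis [ 587.2 -192.7] mid [ 585.5 -190.7] len 64.4 ang 178.4 short 63.9 val 0.28
4 75 axis [637.7 -57.8] mid [631.9 -58.6] len 63.3 ang 94.3 short 69.8 val 0.18
4 85 axis [637.7 -57.8] mid [633.3 -58.4] len 64.6 ang 92.6 short 68.1 val 0.21
4 95 axis [637.7 -57.8] mid [634.  -58.4] len 66.1 ang 94.5 short 70.0 val 0.18
```

```bash
python3 -m inch '[0.08,0.1,0,0.32, 0.2,0.25,0,0.8, 0.317,0.391,-0.03,1.32, 0.317,0.391,-0.03,1.32, 0.317,0.391,-0.03,1.32, 0.317,0.391,-0.03,1.32, 0.317,0.391,-0.03,1.32, 0.317,0.391,-0.03,1.32]' -1 40
```

```text
clock: 0.77
tool_pos: [344.9, -272.8, 386.6]
eef_rot: [2.544, 1.843, -0.0]
ft_force: [1.2, -0.6, 1.0]
gripper_width: 85.1
```

```bash
python3 -m inch '[0.107,0.13,-0.03,0.318, 0.107,0.13,-0.03,0.318, 0.107,0.13,-0.03,0.318, 0.107,0.13,-0.03,0.318, 0.107,0.13,-0.03,0.318, 0.107,0.13,-0.03,0.318, 0.107,0.13,-0.03,0.318]'
cat > s.py <<'E'
from h import *
import sys
s=r.read_state(); p=s["tool_pos"]; e=s["eef_rot"]; phi=2*np.degrees(np.arctan2(e[1],e[0]))%180
S=[(502.5,-7.8),(452.3,-142.0),(586.8,-192.2),(636.5,-58.0)]
print("t",round(s["clock"],2),"pos",np.round(p,1),"phi",round(phi,1),"F",np.round(s["ft_force"],1),"Mz",np.round(s["moment"],2),"w",round(s["gripper_width"],1),"j6",round(s["joints"][5],2))
for i,q in enumerate(S): print(i+1,"shift mm",np.round(np.array(q)-p[:2],1),"dz to 275:",round(275-p[2],1))
E
python3 s.py
```

```text
clock: 1.35
tool_pos: [451.2, -144.5, 356.6]
eef_rot: [-2.225, -2.217, 0.001]
ft_force: [-0.1, 0.1, -0.2]
gripper_width: 85.2
t 1.35 pos [ 451.2 -144.5  356.6] phi 89.8 F [-0.1  0.1 -0.2] Mz [-0.01  0.04  0.01] w 85.2 j6 1.26
1 shift mm [ 51.3 136.7] dz to 275: -81.6
2 shift mm [1.1 2.5] dz to 275: -81.6
3 shift mm [135.6 -47.7] dz to 275: -81.6
4 shift mm [185.3  86.5] dz to 275: -81.6
```

```bash
python3 -m inch '[0.001,0.002,-0.035,0, 0.001,0.002,-0.065,0, 0.001,0.002,-0.08,0, 0.001,0.002,-0.08,0]'; python3 - <<'E'
from h import *
cv2.imwrite("pics/s1.png",cv2.resize(r.camera("side")[140:280,220:400],None,fx=4,fy=4,interpolation=cv2.INTER_CUBIC))
E
```

```text
clock: 1.68
tool_pos: [450.6, -143.7, 273.7]
eef_rot: [-2.227, -2.21, 0.004]
ft_force: [-1.0, -0.2, -0.2]
gripper_width: 85.7
```

View pics/s1.png

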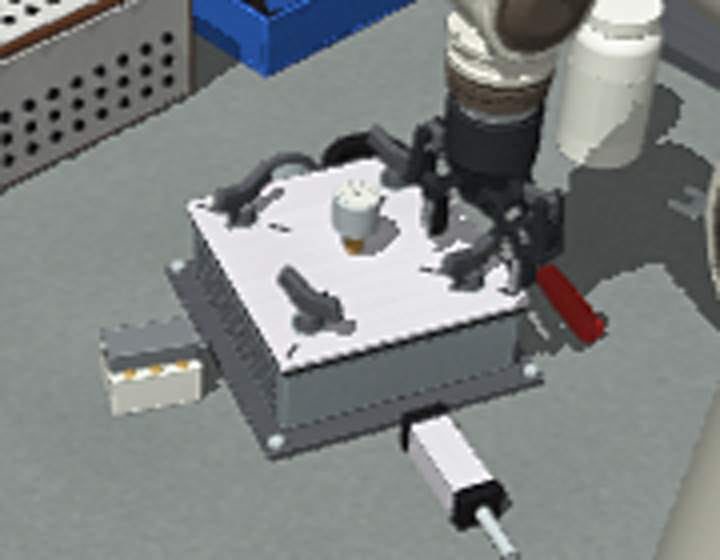

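The side view shows the fingers straddling wing 2, at zoom (435,205) and (520,270), with the gauge at (357,205) clear. I'll close now.

```bash
python3 -m inch '[0.001,0.001,0,0, 0.001,0.001,0,0, 0.001,0.001,0,0, 0.001,0.001,0,0, 0.001,0.001,0,0, 0.001,0.001,0,0]' 1 40; python3 s.py|head -1
```

```text
clock: 2.23
tool_pos: [453.3, -141.6, 277.4]
eef_rot: [2.227, 2.216, 0.0]
ft_force: [-4.4, -0.7, 12.8]
gripper_width: 11.9
t 2.23 pos [ 453.3 -141.6  277.4] phi 89.7 F [-4.4 -0.7 12.8] Mz [-0.03  0.66 -0.03] w 11.9 j6 1.27
```

```bash
python3 -m inch '[-0.001,0,0.003,0, -0.001,0,0.003,-0.11, -0.001,0,0.003,-0.22, -0.001,0,0.003,-0.33, -0.001,0,0.003,-0.44, -0.001,0,0.003,-0.44, -0.001,0,0.003,-0.44]'; python3 s.py|head -1
```

```text
clock: 2.82
tool_pos: [452.5, -141.7, 277.9]
eef_rot: [-2.656, -1.675, 0.002]
ft_force: [6.4, -2.2, -17.2]
gripper_width: 9.7
t 2.82 pos [ 452.5 -141.7  277.9] phi 64.5 F [  6.4  -2.2 -17.2] Mz [-0.47 -1.32 -0.12] w 9.7 j6 1.71
```

```bash
python3 -m inch '[0,0,-0.002,0, 0,0,-0.002,0, 0,0,-0.002,0, 0,0,0.035,0, 0,0,0.075,0, 0.03,0.015,0.075,0.1, 0.07,0.032,0.075,0.2, 0.105,0.048,0.075,0.3]' -1; python3 s.py; 
```

```text
clock: 3.48
tool_pos: [558.4, -93.2, 356.9]
eef_rot: [2.371, 2.057, 0.004]
ft_force: [0.1, -1.0, 0.6]
gripper_width: 85.1
t 3.48 pos [558.4 -93.2 356.9] phi 81.9 F [ 0.1 -1.   0.6] Mz [-0.04 -0.   -0.01] w 85.1 j6 1.55
1 shift mm [-55.9  85.4] dz to 275: -81.9
2 shift mm [-106.1  -48.8] dz to 275: -81.9
3 shift mm [ 28.4 -99. ] dz to 275: -81.9
4 shift mm [78.1 35.2] dz to 275: -81.9
```

```bash
python3 -m inch '[0.039,0.017,0,0.1, 0.078,0.035,0,0.175, 0.078,0.035,0,0.175, 0.078,0.035,0,0.175]'; python3 s.py; python3 - <<'E'
from h import *
cv2.imwrite("pics/s2.png",cv2.resize(r.camera("side")[140:280,220:400],None,fx=4,fy=4,interpolation=cv2.INTER_CUBIC))
a=r.camera("top"); cv2.imwrite("pics/t2f.png",a); cv2.imwrite("pics/t2.png",cv2.resize(a[155:285,250:400],None,fx=4.5,fy=4.5,interpolation=cv2.INTER_CUBIC))
E
```

```text
clock: 3.82
tool_pos: [637.0, -57.4, 352.8]
eef_rot: [-2.184, -2.255, 0.003]
ft_force: [-1.1, -0.5, 0.0]
gripper_width: 85.3
t 3.82 pos [637.  -57.4 352.8] phi 91.8 F [-1.1 -0.5  0. ] Mz [-0.05 -0.01 -0.01] w 85.3 j6 1.45
1 shift mm [-134.5   49.6] dz to 275: -77.8
2 shift mm [-184.7  -84.6] dz to 275: -77.8
3 shift mm [ -50.2 -134.8] dz to 275: -77.8
4 shift mm [-0.5 -0.6] dz to 275: -77.8
```

View pics/s2.png

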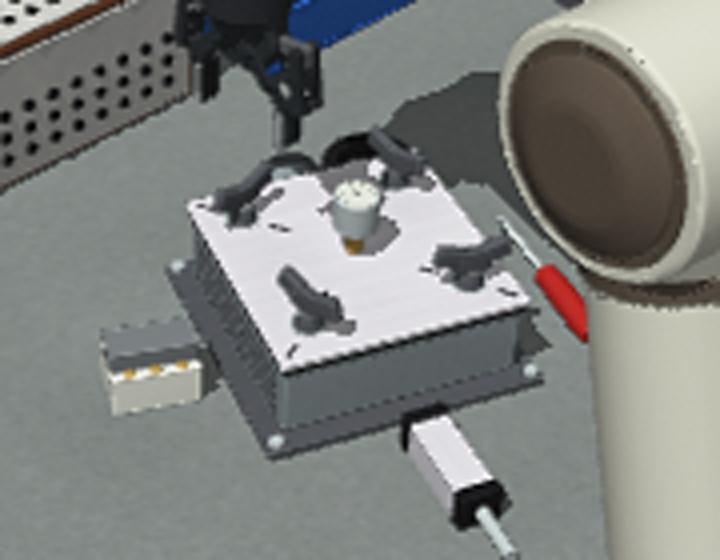

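View pics/t2.png

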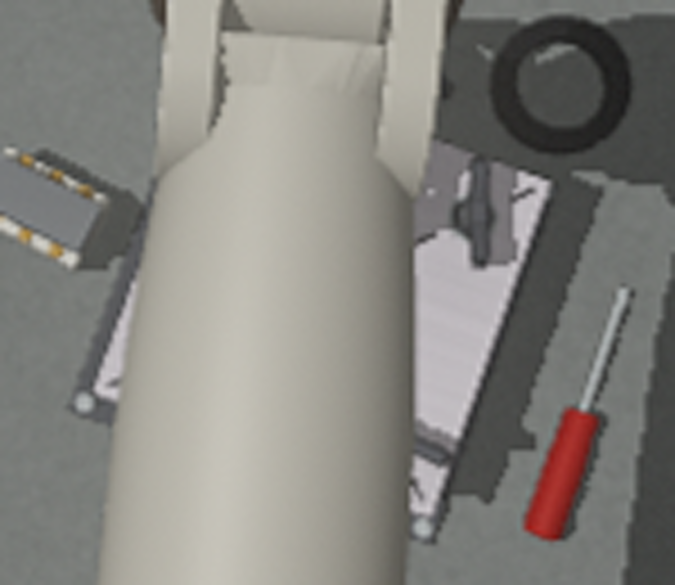

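Wing 2 has turned clockwise: in the top view its outer end moved to (435,445). Next is screw 4.

```bash
python3 -m inch '[0,0,-0.035,0, 0,0,-0.065,0, 0,0,-0.075,0, 0,0,-0.075,0]'; python3 -m inch '[0,0,0,0, 0,0,0,0, 0,0,0.001,0, 0,0,0.003,0, 0,0,0.003,0]' 1 40; python3 s.py|head -1
```

```text
clock: 4.25
tool_pos: [633.6, -59.2, 278.2]
eef_rot: [-2.187, -2.251, 0.004]
ft_force: [-0.3, 0.0, -0.8]
gripper_width: 85.1
clock: 4.67
tool_pos: [635.5, -58.7, 284.5]
eef_rot: [2.187, 2.253, 0.002]
ft_force: [0.8, -0.1, 0.1]
gripper_width: 25.7
t 4.67 pos [635.5 -58.7 284.5] phi 91.7 F [ 0.8 -0.1  0.1] Mz [-0.07  0.03 -0.01] w 25.7 j6 1.45
```

```bash
python3 -m inch '[0,0,-0.002,0, 0,0,-0.002,0, 0,0,-0.002,0]'; python3 s.py|head -1
```

```text
clock: 4.92
tool_pos: [636.8, -58.6, 282.8]
eef_rot: [2.184, 2.251, 0.007]
ft_force: [9.3, -0.5, 4.4]
gripper_width: 9.9
t 4.92 pos [636.8 -58.6 282.8] phi 91.7 F [ 9.3 -0.5  4.4] Mz [ 0.02 -1.84  0.01] w 9.9 j6 1.45
```

```bash
python3 -m inch '[0.001,0,-0.002,-0.1, 0.001,0,-0.002,-0.2, 0.001,0,-0.002,-0.3, 0.001,0,-0.002,-0.4, 0.001,0,-0.002,-0.475, 0.001,0,-0.002,-0.475, 0.001,0,-0.002,-0.475]'; python3 s.py|head -1
```

```text
clock: 5.5
tool_pos: [636.3, -58.4, 282.6]
eef_rot: [2.655, 1.675, 0.006]
ft_force: [-6.0, 1.8, 20.6]
gripper_width: 10.2
t 5.5 pos [636.3 -58.4 282.6] phi 64.5 F [-6.   1.8 20.6] Mz [ 0.38  1.33 -0.14] w 10.2 j6 1.92
```

```bash
python3 -m inch '[0,0,0,0, 0,0,0,0, 0,0,0,0, 0,0,0.035,0, 0,0,0.072,0.1, -0.01,-0.027,0.072,0.2, -0.02,-0.054,0.072,0.3, -0.03,-0.08,0.072,0.4]' -1; python3 -m inch '[-0.01,-0.027,0,0.12, -0.02,-0.054,0,0.24, -0.02,-0.054,0,0.36, -0.02,-0.054,0,0.48, -0.02,-0.054,0,0.6, -0.02,-0.054,0,0.72, -0.02,-0.054,0,0.84, -0.02,-0.054,0,0.96]'; python3 s.py
```

```text
clock: 6.17
tool_pos: [606.1, -139.2, 351.0]
eef_rot: [2.264, 2.178, 0.0]
ft_force: [0.2, -0.1, -1.6]
gripper_width: 85.5
clock: 6.83
tool_pos: [586.3, -192.7, 350.2]
eef_rot: [-1.003, -2.976, 0.0]
ft_force: [-0.5, 0.3, 1.0]
gripper_width: 85.2
t 6.83 pos [ 586.3 -192.7  350.2] phi 142.8 F [-0.5  0.3  1. ] Mz [ 0.03 -0.04 -0.01] w 85.2 j6 0.33
1 shift mm [-83.8 184.9] dz to 275: -75.2
2 shift mm [-134.    50.7] dz to 275: -75.2
3 shift mm [0.5 0.5] dz to 275: -75.2
4 shift mm [ 50.2 134.7] dz to 275: -75.2
```

```bash
python3 -m inch '[0,0,0,0.12, 0,0,0,0.24, 0,0,0,0.36, 0,0,0,0.48, 0,0,-0.01,0.6, 0,0,-0.03,0.62, 0,0,-0.03,0.62]'; python3 s.py|head -1; python3 - <<'E'
from h import *
cv2.imwrite("pics/s3.png",cv2.resize(r.camera("side")[140:280,220:400],None,fx=4,fy=4,interpolation=cv2.INTER_CUBIC))
a=r.camera("top"); cv2.imwrite("pics/t3f.png",a); cv2.imwrite("pics/t3.png",cv2.resize(a[155:285,250:400],None,fx=4.5,fy=4.5,interpolation=cv2.INTER_CUBIC))
E
```

```text
clock: 7.42
tool_pos: [585.9, -192.5, 316.9]
eef_rot: [-0.055, -3.136, -0.002]
ft_force: [-0.0, 0.4, -0.6]
gripper_width: 85.4
t 7.42 pos [ 585.9 -192.5  316.9] phi 178.0 F [-0.   0.4 -0.6] Mz [0.02 0.   0.02] w 85.4 j6 -0.28
```

View pics/s3.png

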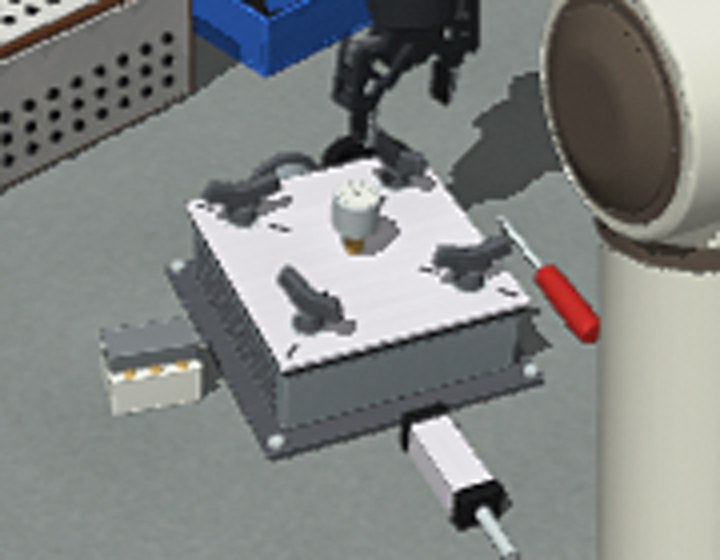

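View pics/t3.png

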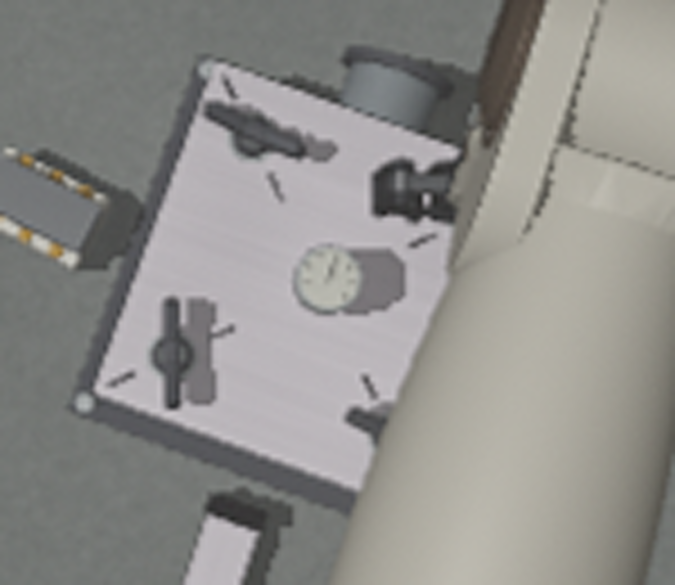

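Wing 4 now runs from (205,105) to (305,155), about 39° short of its marks, so it is half tight. The gauge is clear of the fingers. Next is screw 3.

```bash
python3 -m inch '[0.0005,0,-0.025,0, 0.0005,0,-0.038,0, 0.0005,0,-0.038,0]'; python3 -m inch '[0,0,0,0, 0,0,0,0, 0,0,0.001,0, 0,0,0.002,0, 0,0,0.002,0, 0,0,0.002,0, 0,0,0.002,0]' 1 40; python3 s.py|head -1
```

```text
clock: 7.77
tool_pos: [586.2, -192.5, 280.2]
eef_rot: [-0.057, -3.137, -0.002]
ft_force: [0.2, 0.2, -0.4]
gripper_width: 85.7
clock: 8.35
tool_pos: [586.9, -191.8, 285.8]
eef_rot: [0.055, 3.14, 0.004]
ft_force: [0.0, 8.3, 6.0]
gripper_width: 10.1
t 8.35 pos [ 586.9 -191.8  285.8] phi 178.0 F [0.  8.3 6. ] Mz [1.71 0.02 0.09] w 10.1 j6 -0.28
```

Turn to phi 154.5, which is -23.5° or -0.41 rad.

```bash
python3 -m inch '[0,0.001,-0.002,-0.1, 0,0.001,-0.002,-0.2, 0,0.001,-0.002,-0.3, 0,0.001,-0.002,-0.41, 0,0.001,-0.002,-0.41, 0,0.001,-0.002,-0.41]'; python3 s.py|head -1;  python3 -m inch '[0,0,0,0, 0,0,0,0, 0,0,0,0, 0,0,0.03,0, 0,0,0.068,0, -0.015,0.033,0.068,0.1, -0.03,0.066,0.068,0.2, -0.045,0.1,0.068,0.3]' -1;  python3 s.py
```

```text
clock: 8.85
tool_pos: [586.7, -191.1, 285.7]
eef_rot: [0.694, 3.061, 0.002]
ft_force: [-4.6, 5.1, 15.3]
gripper_width: 10.0
t 8.85 pos [ 586.7 -191.1  285.7] phi 154.4 F [-4.6  5.1 15.3] Mz [ 1.01  0.95 -0.14] w 10.0 j6 0.13
clock: 9.52
tool_pos: [541.4, -91.2, 351.0]
eef_rot: [0.224, 3.133, -0.0]
ft_force: [0.9, 1.4, -0.2]
gripper_width: 85.5
t 9.52 pos [541.4 -91.2 351. ] phi 171.8 F [ 0.9  1.4 -0.2] Mz [ 0.03  0.02 -0.02] w 85.5 j6 -0.02
1 shift mm [-38.9  83.4] dz to 275: -76.0
2 shift mm [-89.1 -50.8] dz to 275: -76.0
3 shift mm [  45.4 -101. ] dz to 275: -76.0
4 shift mm [95.1 33.2] dz to 275: -76.0
```

```bash
python3 -m inch '[-0.015,0.033,0,0.1, -0.03,0.065,0,0.143, -0.039,0.083,0,0.143, -0.039,0.083,0,0.143, -0.039,0.083,-0.03,0.143, -0.039,0.083,-0.06,0.143, -0.039,0.083,-0.072,0.143, -0.039,0.083,-0.072,0.143]';  python3 s.py; python3 - <<'E'
from h import *
cv2.imwrite("pics/s4.png",cv2.resize(r.camera("side")[140:280,220:400],None,fx=4,fy=4,interpolation=cv2.INTER_CUBIC))
a=r.camera("top"); cv2.imwrite("pics/t4f.png",a); cv2.imwrite("pics/t4.png",cv2.resize(a[155:285,250:400],None,fx=4.5,fy=4.5,interpolation=cv2.INTER_CUBIC))
E
```

```text
clock: 10.18
tool_pos: [502.0, -9.0, 275.7]
eef_rot: [-0.005, -3.136, 0.0]
ft_force: [-0.2, 0.3, -0.7]
gripper_width: 85.4
t 10.18 pos [502.   -9.  275.7] phi 179.8 F [-0.2  0.3 -0.7] Mz [0.03 0.02 0.01] w 85.4 j6 -0.01
1 shift mm [0.5 1.2] dz to 275: -0.7
2 shift mm [ -49.7 -133. ] dz to 275: -0.7
3 shift mm [  84.8 -183.2] dz to 275: -0.7
4 shift mm [134.5 -49. ] dz to 275: -0.7
```

View pics/s4.png

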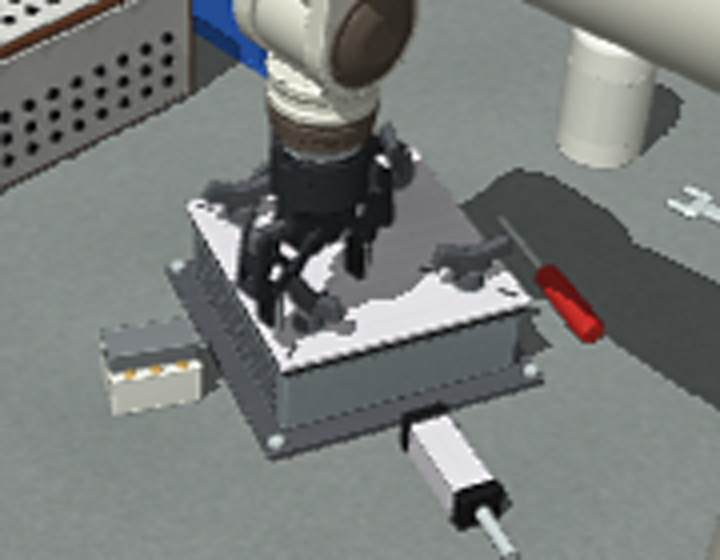

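View pics/t4.png

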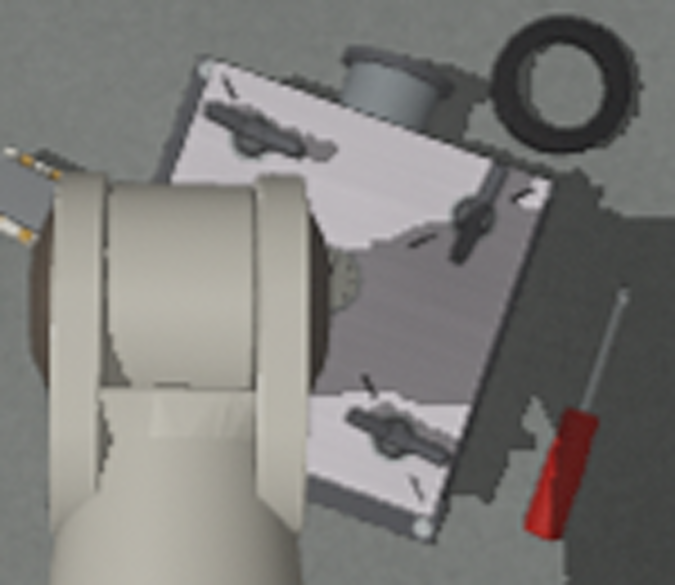

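Wings 2 (345,410)–(455,460), 3 (500,165)–(455,262) and 4 all sit at half turn. The fingers straddle wing 1. I'll close and turn to 154.5.

```bash
python3 -m inch '[0,0.001,0.004,0, 0,0.001,0.004,0, 0,0.001,0.005,0, 0,0.001,0.007,0, 0,0.001,0.007,0, 0,0.001,0.007,0, 0,0.001,0.007,0]' 1 40; python3 s.py|head -1
```

```text
clock: 10.87
tool_pos: [502.9, -6.7, 286.6]
eef_rot: [0.003, 3.14, 0.006]
ft_force: [-0.5, 11.7, 4.8]
gripper_width: 9.9
t 10.87 pos [502.9  -6.7 286.6] phi 179.9 F [-0.5 11.7  4.8] Mz [2.13 0.12 0.1 ] w 9.9 j6 -0.01
```

```bash
python3 -m inch '[0,0,0,-0.1, 0,0,0,-0.2, 0,0,0,-0.3, 0,0,0,-0.4, 0,0,0,-0.44, 0,0,0,-0.44, 0,0,0,-0.44]'; python3 s.py|head -1;  python3 -m inch '[0,0,0,0, 0,0,0,0, 0,0,0,0, 0,0,0.03,0, 0,0,0.07,0, 0,0,0.09,0]' -1; python3 - <<'E'
from h import *
cv2.imwrite("pics/s5.png",cv2.resize(r.camera("side")[140:280,220:400],None,fx=4,fy=4,interpolation=cv2.INTER_CUBIC))
E
python3 s.py
```

```text
clock: 11.45
tool_pos: [502.8, -6.6, 286.6]
eef_rot: [0.688, 3.065, 0.006]
ft_force: [-0.7, 9.0, 4.5]
gripper_width: 9.9
t 11.45 pos [502.8  -6.6 286.6] phi 154.7 F [-0.7  9.   4.5] Mz [ 1.84  0.16 -0.11] w 9.9 j6 0.43
clock: 11.95
tool_pos: [502.6, -7.8, 379.4]
eef_rot: [0.69, 3.062, 0.0]
ft_force: [-0.3, 1.0, 0.1]
gripper_width: 81.3
t 12.0 pos [502.9  -7.8 382.4] phi 154.6 F [-1.2  0.   2.7] Mz [0.04 0.07 0.04] w 85.0 j6 0.43
1 shift mm [-0.4  0. ] dz to 275: -107.4
2 shift mm [ -50.6 -134.2] dz to 275: -107.4
3 shift mm [  83.9 -184.4] dz to 275: -107.4
4 shift mm [133.6 -50.2] dz to 275: -107.4
```

View pics/s5.png

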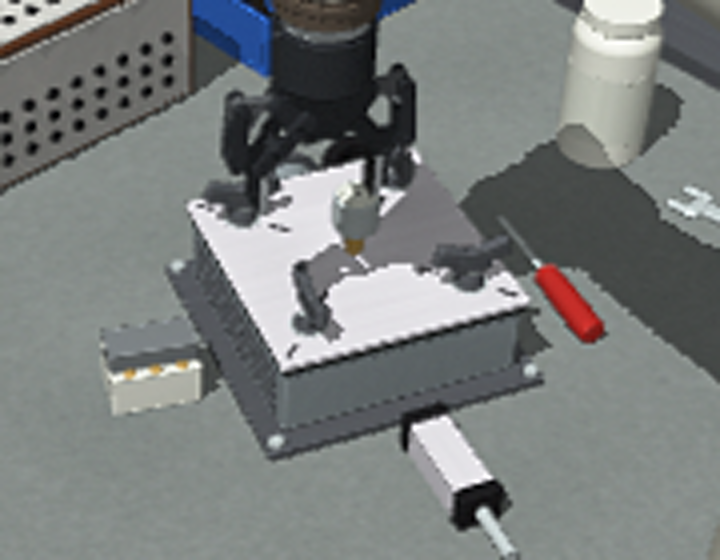

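```bash
python3 -m inch '[-0.015,0.035,0,0, -0.03,0.07,0,0, -0.045,0.105,0,0, -0.06,0.14,0,0, -0.075,0.175,0,0, -0.09,0.21,0,0, -0.1,0.25,0,0]'; python3 - <<'E'
from w import *
a=r.camera("top"); cv2.imwrite("pics/t6f.png",a); cv2.imwrite("pics/t6.png",cv2.resize(a[155:285,250:400],None,fx=4.5,fy=4.5,interpolation=cv2.INTER_CUBIC))
measure(a,ths=(85,95))
E
python3 s.py
```

```text
clock: 12.58
tool_pos: [401.3, 243.3, 376.2]
eef_rot: [0.691, 3.064, -0.0]
ft_force: [1.0, -0.0, -0.8]
gripper_width: 85.1
1 85 axis [502.8  -7.3] mid [499.9  -9.3] len 65.2 ang 149.4 short 34.9 val 0.79
1 95 axis [502.8  -7.3] mid [500.9  -7.9] len 66.0 ang 153.0 short 38.5 val 0.73
2 85 axis [ 452.3 -142.2] mid [ 452.2 -139.6] len 64.1 ang 65.2 short 40.7 val 0.69
2 95 axis [ 452.3 -142.2] mid [ 452.2 -139.2] len 64.7 ang 65.0 short 40.5 val 0.69
3 85 axis [ 587.2 -192.7] mid [ 584.6 -191.5] len 62.2 ang 150.9 short 36.4 val 0.76
3 95 axis [ 587.2 -192.7] mid [ 584.6 -190.7] len 62.7 ang 153.2 short 38.7 val 0.72
4 85 axis [637.7 -57.8] mid [634.6 -57.5] len 64.8 ang 63.5 short 39.0 val 0.72
4 95 axis [637.7 -57.8] mid [634.9 -57.9] len 66.3 ang 64.9 short 40.4 val 0.69
t 12.63 pos [400.1 248.8 375.6] phi 154.8 F [-4.4  2.7 -1.4] Mz [0.17 0.24 0.01] w 85.3 j6 1.0
1 shift mm [ 102.4 -256.6] dz to 275: -100.6
2 shift mm [  52.2 -390.8] dz to 275: -100.6
3 shift mm [ 186.7 -441. ] dz to 275: -100.6
4 shift mm [ 236.4 -306.8] dz to 275: -100.6
```

View pics/t6.png

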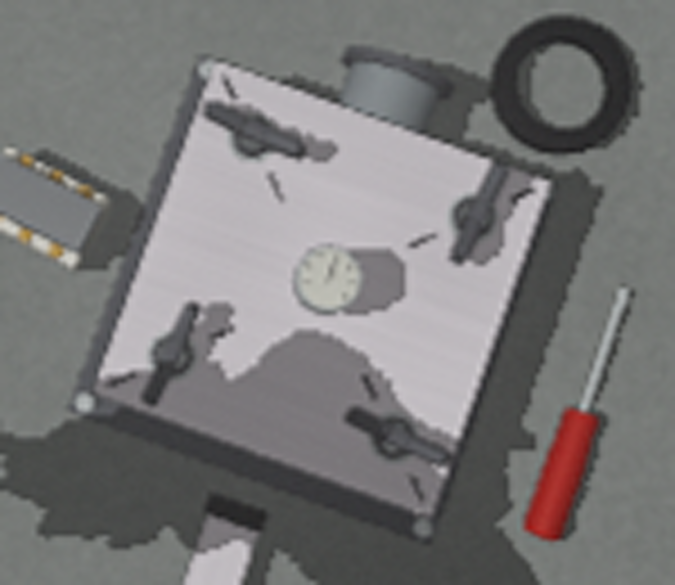

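All four measure 0.69 to 0.79 rad, so round one is done. Round two starts with screw 1.

```bash
python3 -m inch '[0.015,-0.038,0,0, 0.03,-0.076,0,0, 0.046,-0.115,0,0, 0.062,-0.154,0,0, 0.077,-0.193,0,0, 0.092,-0.23,0,0, 0.102,-0.256,-0.02,0, 0.102,-0.256,-0.03,0]'; python3 s.py|head -2
```

```text
clock: 13.3
tool_pos: [505.9, -17.9, 344.1]
eef_rot: [-0.697, -3.063, 0.002]
ft_force: [-0.7, -0.3, -0.8]
gripper_width: 85.4
t 13.3 pos [505.9 -17.9 344.1] phi 154.4 F [-0.7 -0.3 -0.8] Mz [-0.05  0.01 -0.02] w 85.4 j6 0.41
1 shift mm [-3.4 10.1] dz to 275: -69.1
```

```bash
python3 -m inch '[-0.003,0.01,0,0, -0.003,0.01,0,0]'; python3 s.py|head -2
```

```text
clock: 13.47
tool_pos: [501.2, -2.8, 345.3]
eef_rot: [-0.69, -3.063, -0.0]
ft_force: [-0.4, 0.7, 0.3]
gripper_width: 85.4
t 13.47 pos [501.2  -2.8 345.3] phi 154.6 F [-0.4  0.7  0.3] Mz [ 0.    0.04 -0.01] w 85.4 j6 0.44
1 shift mm [ 1.3 -5. ] dz to 275: -70.3
```

```bash
python3 -m inch '[0.001,-0.005,-0.03,0, 0.001,-0.005,-0.055,0, 0.001,-0.005,-0.065,0, 0.001,-0.005,-0.065,0]'; python3 s.py|head -2
```

```text
clock: 13.8
tool_pos: [502.0, -7.6, 279.3]
eef_rot: [-0.687, -3.063, 0.001]
ft_force: [0.2, -0.2, -0.4]
gripper_width: 85.4
t 13.8 pos [502.   -7.6 279.3] phi 154.7 F [ 0.2 -0.2 -0.4] Mz [-0.03  0.02  0.04] w 85.4 j6 0.43
1 shift mm [ 0.5 -0.2] dz to 275: -4.3
```

```bash
python3 -m inch '[0,0,0,0, 0,0,0,0, 0,0,0.001,0, 0,0,0.003,0, 0,0,0.003,0, 0,0,0.003,0, 0,0,0.003,0]' 1 50; python3 s.py|head -1; python3 -m inch '[0,0,0,-0.1, 0,0,0,-0.2, 0,0,0,-0.3, 0,0,0,-0.4, 0,0,0,-0.5, 0,0,0,-0.6, 0,0,0,-0.68, 0,0,0,-0.68]'; python3 s.py|head -1
```

```text
clock: 14.38
tool_pos: [503.5, -7.5, 285.0]
eef_rot: [0.688, 3.063, 0.008]
ft_force: [5.5, 14.1, 3.6]
gripper_width: 9.6
t 14.38 pos [503.5  -7.5 285. ] phi 154.7 F [ 5.5 14.1  3.6] Mz [ 2.69 -0.93 -0.02] w 9.6 j6 0.43
clock: 15.05
tool_pos: [503.1, -7.7, 285.0]
eef_rot: [1.678, 2.656, 0.006]
ft_force: [0.4, 9.4, 5.9]
gripper_width: 9.6
t 15.05 pos [503.1  -7.7 285. ] phi 115.4 F [0.4 9.4 5.9] Mz [ 1.79 -0.01 -0.07] w 9.6 j6 1.11
```

```bash
python3 -m inch '[0,0.001,0,-0.03, 0,0.001,0,-0.05, 0,0.001,0,-0.05]'; python3 s.py|head -1
```

```text
clock: 15.3
tool_pos: [503.1, -7.2, 285.0]
eef_rot: [1.737, 2.616, 0.003]
ft_force: [1.2, 2.4, 6.4]
gripper_width: 9.1
t 15.3 pos [503.1  -7.2 285. ] phi 112.8 F [1.2 2.4 6.4] Mz [ 0.67 -0.05  0.75] w 9.1 j6 1.16
```

Mz jumped to +0.75 N m, which means screw 1 is at its stop. I'll release and go to screw 3.

```bash
python3 -m inch '[0,0,0,0, 0,0,0,0, 0,0,0,0, 0,0,0.03,0, 0,0,0.07,0.1, 0.015,-0.033,0.07,0.2, 0.03,-0.066,0.07,0.3, 0.045,-0.099,0.07,0.4]' -1; python3 -m inch '[0.015,-0.033,0,0.1, 0.03,-0.066,0,0.2, 0.039,-0.085,0,0.3, 0.039,-0.085,0,0.32, 0.039,-0.085,0,0.32]'; python3 s.py
```

```text
clock: 15.97
tool_pos: [548.2, -107.7, 354.7]
eef_rot: [1.174, 2.912, 0.0]
ft_force: [0.5, 0.0, -0.2]
gripper_width: 85.4
clock: 16.38
tool_pos: [586.8, -192.8, 352.8]
eef_rot: [-0.707, -3.059, -0.0]
ft_force: [-0.5, -0.2, 0.0]
gripper_width: 85.7
t 16.38 pos [ 586.8 -192.8  352.8] phi 154.0 F [-0.5 -0.2  0. ] Mz [ 0.06 -0.06 -0.05] w 85.7 j6 0.14
1 shift mm [-84.3 185. ] dz to 275: -77.8
2 shift mm [-134.5   50.8] dz to 275: -77.8
3 shift mm [-0.   0.6] dz to 275: -77.8
4 shift mm [ 49.7 134.8] dz to 275: -77.8
```

```bash
python3 -m inch '[0,0.001,-0.03,0, 0,0.001,-0.06,0, 0,0.001,-0.072,0, 0,0.001,-0.072,0]'; python3 -m inch '[0,0,0,0, 0,0,0,0, 0,0,0.001,0, 0,0,0.003,0, 0,0,0.003,0, 0,0,0.003,0, 0,0,0.003,0]' 1 50; python3 s.py|head -1; python3 -m inch '[0,0,0,-0.1, 0,0,0,-0.2, 0,0,0,-0.3, 0,0,0,-0.4, 0,0,0,-0.5, 0,0,0,-0.6, 0,0,0,-0.68, 0,0,0,-0.68]'; python3 s.py|head -1
```

```text
clock: 16.72
tool_pos: [585.7, -189.5, 278.7]
eef_rot: [-0.704, -3.056, -0.001]
ft_force: [-0.7, 0.2, -0.1]
gripper_width: 85.5
clock: 17.3
tool_pos: [586.9, -190.7, 285.8]
eef_rot: [0.705, 3.06, -0.0]
ft_force: [-0.6, -1.0, 5.2]
gripper_width: 9.6
t 17.3 pos [ 586.9 -190.7  285.8] phi 154.1 F [-0.6 -1.   5.2] Mz [-0.08  0.07  0.07] w 9.6 j6 0.14
clock: 17.97
tool_pos: [587.0, -190.6, 285.9]
eef_rot: [1.69, 2.646, 0.001]
ft_force: [0.8, 2.1, 5.5]
gripper_width: 9.8
t 17.97 pos [ 587.  -190.6  285.9] phi 114.9 F [0.8 2.1 5.5] Mz [ 0.26 -0.12 -0.08] w 9.8 j6 0.82
```

```bash
python3 -m inch '[0,0,0,-0.02, 0,0,0,-0.04, 0,0,0,-0.04]'; python3 s.py|head -1
```

```text
clock: 18.22
tool_pos: [587.0, -190.5, 285.8]
eef_rot: [1.736, 2.616, 0.001]
ft_force: [1.2, 0.9, 4.9]
gripper_width: 9.3
t 18.22 pos [ 587.  -190.5  285.8] phi 112.9 F [1.2 0.9 4.9] Mz [ 0.16 -0.06  0.71] w 9.3 j6 0.86
```

Screw 3 is at its stop (Mz 0.71). Next is screw 2.

```bash
python3 -m inch '[0,0,0,0, 0,0,0,0, 0,0,0,0, 0,0,0.03,0, 0,0,0.068,-0.1, -0.035,0.013,0.068,-0.22, -0.07,0.026,0.068,-0.34, -0.1,0.037,0.068,-0.46]' -1; python3 -m inch '[-0.02,0.006,0,-0.12, -0.034,0.012,0,-0.24, -0.034,0.012,0,-0.36, -0.034,0.012,0,-0.385, -0.034,0.012,0,-0.385]'; python3 s.py
```

```text
clock: 18.88
tool_pos: [485.7, -153.3, 353.0]
eef_rot: [2.295, 2.145, -0.0]
ft_force: [-0.4, 0.2, 0.8]
gripper_width: 85.2
clock: 19.3
tool_pos: [452.7, -141.7, 352.9]
eef_rot: [2.657, 1.676, 0.0]
ft_force: [0.4, 0.1, -0.1]
gripper_width: 85.4
t 19.3 pos [ 452.7 -141.7  352.9] phi 64.5 F [ 0.4  0.1 -0.1] Mz [ 0.03  0.01 -0.02] w 85.4 j6 1.71
1 shift mm [ 49.8 133.9] dz to 275: -77.9
2 shift mm [-0.4 -0.3] dz to 275: -77.9
3 shift mm [134.1 -50.5] dz to 275: -77.9
4 shift mm [183.8  83.7] dz to 275: -77.9
```

```bash
python3 -m inch '[0,0,-0.03,0, 0,0,-0.06,0, 0,0,-0.072,0, 0,0,-0.072,0]'; python3 -m inch '[0,0,0,0, 0,0,0,0, 0,0,0.001,0, 0,0,0.003,0, 0,0,0.003,0, 0,0,0.003,0, 0,0,0.003,0]' 1 50; python3 s.py|head -1; python3 -m inch '[0,0,0,-0.1, 0,0,0,-0.2, 0,0,0,-0.3, 0,0,0,-0.4, 0,0,0,-0.5, 0,0,0,-0.6, 0,0,0,-0.68, 0,0,0,-0.68]'; python3 s.py|head -1
```

```text
clock: 19.63
tool_pos: [452.2, -141.5, 277.7]
eef_rot: [-2.653, -1.675, 0.006]
ft_force: [0.3, 0.0, -0.4]
gripper_width: 85.2
clock: 20.22
tool_pos: [452.5, -141.5, 284.8]
eef_rot: [-2.658, -1.674, -0.0]
ft_force: [-3.5, 2.6, 7.8]
gripper_width: 9.9
t 20.22 pos [ 452.5 -141.5  284.8] phi 64.4 F [-3.5  2.6  7.8] Mz [ 0.47  0.88 -0.04] w 9.9 j6 1.71
clock: 20.88
tool_pos: [452.2, -141.3, 284.8]
eef_rot: [-3.065, -0.684, 0.001]
ft_force: [-5.4, 3.9, 9.2]
gripper_width: 9.9
t 20.88 pos [ 452.2 -141.3  284.8] phi 25.2 F [-5.4  3.9  9.2] Mz [ 0.8   1.26 -0.08] w 9.9 j6 2.4
```

```bash
python3 -m inch '[0,0,0,-0.02, 0,0,0,-0.04, 0,0,0,-0.05, 0,0,0,-0.05]'; python3 s.py|head -1
```

```text
clock: 21.22
tool_pos: [452.2, -141.2, 284.8]
eef_rot: [-3.08, -0.616, 0.001]
ft_force: [-6.4, 2.8, 8.4]
gripper_width: 9.7
t 21.22 pos [ 452.2 -141.2  284.8] phi 22.6 F [-6.4  2.8  8.4] Mz [0.67 1.33 0.86] w 9.7 j6 2.44
```

Screw 2 is at its stop. Last is screw 4: shift (+184,+84), phi from 22.6 to 64.5, which is +0.73 rad.

```bash
python3 -m inch '[0,0,0,0, 0,0,0,0, 0,0,0,0, 0,0,0.03,0, 0,0,0.07,0.1, 0.035,0.016,0.07,0.2, 0.07,0.032,0.07,0.3, 0.105,0.048,0.07,0.4]' -1; python3 -m inch '[0.035,0.016,0,0.12, 0.065,0.03,0,0.24, 0.079,0.036,0,0.33, 0.079,0.036,0,0.33, 0.079,0.036,0,0.33]'; python3 s.py
```

```text
clock: 21.88
tool_pos: [559.0, -93.2, 355.0]
eef_rot: [2.894, 1.219, 0.003]
ft_force: [1.3, -0.1, 0.7]
gripper_width: 85.6
clock: 22.3
tool_pos: [637.3, -57.3, 352.8]
eef_rot: [-2.658, -1.673, 0.002]
ft_force: [-0.3, -0.9, -0.7]
gripper_width: 85.3
t 22.3 pos [637.3 -57.3 352.8] phi 64.4 F [-0.3 -0.9 -0.7] Mz [ 0.01  0.04 -0.03] w 85.3 j6 1.93
1 shift mm [-134.8   49.5] dz to 275: -77.8
2 shift mm [-185.   -84.7] dz to 275: -77.8
3 shift mm [ -50.5 -134.9] dz to 275: -77.8
4 shift mm [-0.8 -0.7] dz to 275: -77.8
```

```bash
python3 -m inch '[0,-0.001,-0.03,0, 0,-0.001,-0.06,0, 0,-0.001,-0.072,0, 0,-0.001,-0.072,0]'; python3 -m inch '[0,0,0,0, 0,0,0,0, 0,0,0.001,0, 0,0,0.003,0, 0,0,0.003,0, 0,0,0.003,0, 0,0,0.003,0]' 1 50; python3 s.py|head -1; python3 -m inch '[0,0,0,-0.1, 0,0,0,-0.2, 0,0,0,-0.3, 0,0,0,-0.4, 0,0,0,-0.5, 0,0,0,-0.6, 0,0,0,-0.68, 0,0,0,-0.68]'; python3 s.py|head -1
```

```text
clock: 22.63
tool_pos: [635.3, -59.1, 278.8]
eef_rot: [-2.658, -1.669, 0.007]
ft_force: [-0.3, 0.4, 0.5]
gripper_width: 85.5
clock: 23.22
tool_pos: [636.8, -58.6, 285.9]
eef_rot: [2.658, 1.674, 0.001]
ft_force: [-1.7, -0.1, 6.0]
gripper_width: 9.4
t 23.22 pos [636.8 -58.6 285.9] phi 64.4 F [-1.7 -0.1  6. ] Mz [0.05 0.33 0.01] w 9.4 j6 1.93
clock: 23.88
tool_pos: [636.0, -57.8, 285.9]
eef_rot: [-3.064, -0.684, 0.001]
ft_force: [-7.9, 5.6, 8.7]
gripper_width: 9.7
t 23.88 pos [636.  -57.8 285.9] phi 25.2 F [-7.9  5.6  8.7] Mz [ 1.18  1.55 -0.06] w 9.7 j6 2.61
```

```bash
python3 -m inch '[0,0,0,-0.02, 0,0,0,-0.04, 0,0,0,-0.05, 0,0,0,-0.05]'; python3 s.py|head -1
```

```text
clock: 24.22
tool_pos: [636.0, -57.7, 285.8]
eef_rot: [-3.079, -0.616, 0.001]
ft_force: [-8.1, 5.6, 9.1]
gripper_width: 9.4
t 24.22 pos [636.  -57.7 285.8] phi 22.6 F [-8.1  5.6  9.1] Mz [1.09 1.63 0.86] w 9.4 j6 2.66
```

All four screws are at their stops. I'll release, lift, back off and check.

```bash
python3 -m inch '[0,0,0,0, 0,0,0,0, 0,0,0,0, 0,0,0.03,0, 0,0,0.07,0, 0,0,0.095,0, -0.024,0.03,0.095,0, -0.048,0.06,0.095,0]' -1; python3 -m inch '[-0.024,0.031,0,0, -0.048,0.062,0,0, -0.072,0.094,0,0, -0.096,0.125,0,0, -0.12,0.156,0,0, -0.144,0.187,0,0, -0.168,0.218,0,0, -0.186,0.245,0,0]';python3 -m inch '[0,0,0,0, 0,0,0,0, 0,0,0,0]'; python3 - <<'E'
from w import *
a=r.camera("top"); cv2.imwrite("pics/t9f.png",a); cv2.imwrite("pics/t9.png",cv2.resize(a[155:285,250:400],None,fx=4.5,fy=4.5,interpolation=cv2.INTER_CUBIC))
cv2.imwrite("pics/s9.png",r.camera("side"))
measure(a,ths=(85,95))
E
```

```text
clock: 24.88
tool_pos: [589.5, 0.8, 381.2]
eef_rot: [3.081, 0.61, 0.005]
ft_force: [-0.5, 1.2, -0.3]
gripper_width: 85.4
clock: 25.55
tool_pos: [423.9, 201.8, 380.1]
eef_rot: [-3.043, -0.68, 0.008]
ft_force: [0.1, -0.2, 0.3]
gripper_width: 85.3
clock: 25.8
tool_pos: [426.5, 199.6, 379.7]
eef_rot: [-3.046, -0.67, 0.008]
ft_force: [0.5, -0.7, -0.3]
gripper_width: 85.6
1 85 axis [502.8  -7.3] mid [501.   -7.6] len 77.5 ang 114.7 short 0.2 val 1.4
1 95 axis [502.8  -7.3] mid [500.8  -7.7] len 77.5 ang 114.6 short 0.1 val 1.4
2 85 axis [ 452.3 -142.2] mid [ 452.  -139.9] len 76.5 ang -155.1 short 0.4 val 1.39
2 95 axis [ 452.3 -142.2] mid [ 451.9 -139.9] len 76.6 ang -155.1 short 0.4 val 1.39
3 85 axis [ 587.2 -192.7] mid [ 584.8 -193.6] len 68.2 ang 112.5 short -2.0 val 1.43
3 95 axis [ 587.2 -192.7] mid [ 585.7 -193.4] len 69.7 ang 114.1 short -0.4 val 1.41
4 85 axis [637.7 -57.8] mid [637.1 -59.4] len 66.5 ang -154.5 short 1.0 val 1.38
4 95 axis [637.7 -57.8] mid [636.2 -57.1] len 68.0 ang -156.0 short -0.5 val 1.41
```

View pics/t9.png

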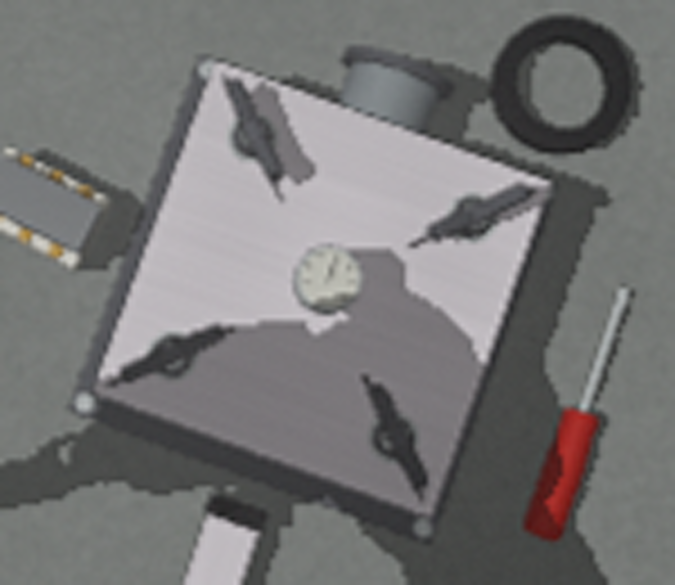

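View pics/t9f.png

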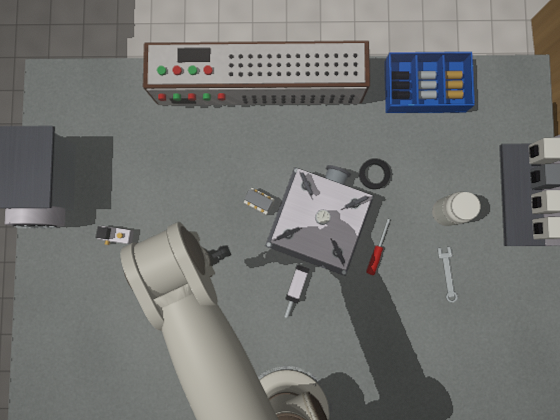

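All four wings lie along the black marks, and the other items are where they started: actuator (297,288), contactor (260,200), tape (375,173), screwdriver (378,250), wrench (448,273), jar (460,207) and valve (118,235). I'm handing in the job.

```bash
python3 -c "
from cell import r
s=r.read_state(); print(s['clock'],s['ft_force']); print(r.finish_job())"
```

```text
25.9 [ 0.60208322 -0.4460814   0.5564929 ]
the job is handed in; nothing more can be done
None
```

The filter box is closed and the job is handed in at 25.9 s of the 72 s allowed; no verdict is reported, so the results below are my own checks.

**What I did:** I tightened the four wing screws clockwise in two rounds, both in cross order. Round one went 2, 4, 3, 1 to half tight, and round two went 1, 3, 2, 4 to the stop.

**Last checks:**
- **After round one:** the top camera gave all four screws at 0.69 to 0.79 rad.
- **At each stop:** in round two the wrist moment rose to 0.7–0.9 N m at every screw, which is the firm stop.
- **Final picture:** the wings measure 1.38 to 1.43 rad and lie along the black marks. The other items look where they were; I judged this by eye and did not measure it. The arm stands clear with no contact force beyond sensor noise.
- **Gauge:** the pictures showed the fingers clear of it. In some views the arm hid it, and I had no direct reading of force on it.

**What disagreed:**
- **Starting turn:** the screws looked about 0.2–0.25 rad turned at the start, not 0. I worked to absolute angles, so this did not matter.
- **Cover height:** cross-checking the two views gave 75–84 mm, because the corner picks were poor, against the stated 90 mm. The gauge top (151 mm) and one wing tip (133 mm) agreed with the text; the other wing tip read 126 mm, about 8 mm low. I used the stated heights.

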